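Third hand at the bracket jig

ROBOT

A 7-joint arm with a two-finger parallel gripper is mounted at the origin on a cart in front of the work surface, level with it; the furniture and walls round the work are solid. World frame = base frame: x ahead of the robot, y to its left, z up, the work surface at z = 0. Lengths are in mm, angles in rad, forces in N, time in s.
With the tool pointing down it reaches from about 400 to 900 mm from the base axis. Payload 5.5 kg.
Tool frame: the origin (TCP) lies midway between the tips of the shut fingers; the grasp point (between the pads) lies 19 mm behind it; x points along the fingers, y is the direction in which the jaws open and shut, and the axes are right-handed (so a half turn about x gives the same grasp; the last joint's range is limited). The gripper opens to 92 mm and grips with 3 to 60 N. Pads are 19 mm wide; open, the fingers measure 130 mm over their backs; the gripper's body (75 mm by 190 mm) begins 47 mm behind the grasp point.
Start: joints at [1.422, 0.501, -0.427, 1.55, 0.221, 1.138, -0.21], TCP at [260.201, -595.647, 226.729] pointing down, gripper open.
Joint ranges: [-2.88, 2.88], [-0.31, 2.03], [-1.54, 1.56], [0.2, 2.42], [-1.41, 4.55], [0.19, 2.02], [-2.57, 2.57]. Speed limits (rad/s): [2.57, 2.57, 3.14, 3.14, 3.14, 3.14, 3.14].

INTERFACE

Orientations are given as a rotation vector (axis times angle).
In Python, from bench import ctrl, camera, close_job gives the robot as it stands.
- The arm moves only by the shell command python3 -m inch 'ROWS' [FORCE]. ROWS is JSON, a list of rows, each a list of 3 entries, a list of its own where there are three numbers: the finger opening in mm, from 0 to 91.8, then the shift along the tool's x, y, z in units of 40 mm (1.0 is 40 mm), then the turn, a rotation vector about the tool's x, y, z in units of 8 degrees (1.0 is 8 degrees). In form: [[claw, [tx, ty, tz], [rx, ry, rz]], ...]. A call has 1 to 12 rows; each row is the pose to reach, as a shift and turn from the pose commanded when the call began, along the tool's axes at that moment; what a row does not reach only later rows make up. A row lasts 1/10 s, in which the tool goes at most 50 mm and 8.59 degrees, less where a joint would pass 70% of its speed; a pose out of reach is approached as far as the arm can. A call with a gripper value outside its range is refused whole. The fingers move at their own pace and stop on an object; FORCE is the grip in N (left out, the last holds). Time passes only in rows, so rows that repeat a pose let the fingers close. It gives the time, the measured TCP pose, the force and the opening at its end, in the units of the state.
- ctrl.read_state(): the state, without advancing time (a new reading comes with each control period).
- camera(name): name is "scene" or "top"; returns a dict with "frame" (420x560x3 uint8, red, green, blue), "range_z" (420x560 float32, mm along the optical axis (not along the pixel's ray), 0 where there is no reading), "fx", "fy", "cx", "cy" (pixels), "world_to_cam" (4x4, takes a point from world to camera coordinates). Camera axes: x right, y up, looking along -z (the intrinsics and any distortion apply to the point x, -y, -z); pixel columns grow to the right and rows downward; lengths in mm; the calibration is good to about 2 mm. A picture is of the moment at which its call begins.
- close_job(): hands the job in, once; it reports no verdict.
The state is a dict: "time_s": time; "joint_positions": joint angles; "joint_velocities": joint speeds; "tau": joint torques, N m; "tool_pos": TCP position; "tool_rot": TCP orientation; "force": force on the tool from outside, world axes, zero at the start; "ft_torque": the same for the moment, N m; "grip_width": opening from 0.0 (shut) to 1.0 (fully open).
Only numpy, scipy, OpenCV 4.12 (cv2) and the standard library are available. Lean on these libraries where they do the work, as an engineer would, in place of code of your own. Each camera call takes 0.05 s, during which the arm holds its last target.

TASK

Slide the jig's stop along its rail until its pointer lines up with the marker clip on the rule. Then stand the aluminium bracket on the jig with its upright plate flat against the sprung fence and the left end of its foot touching the stop, and press it straight into the fence with a steady push of about 10 N (never more than 20 N), without shifting the stop or disturbing the other things on the desk. I will put the screws in: keep the push steady for at least two seconds and finish while still holding the bracket pressed like that; do not let go.

Things in the scene. Friction and masses are not known exactly. Their poses are not given: they have to be found in the camera images.
- jig: Grey jig plate, 212 x 280 x 12 mm, fixed, turned up to 0.25 rad. Origin on its underside; x to the fence (away from the robot), y left along fence and rail, z up; top at z = 12 mm, from x = -112 to 100 mm, y = -140 to 140 mm. Rail of the stop (5 mm high) at x = -70 mm, steel rule at x = -102 mm, both along y; fixed wall behind the fence at x = 85 to 97 mm, top at z = 57 mm.
- fence: Sprung fence of the jig: upright aluminium plate 250 mm long (y), 10 mm thick, top 62 mm above the desk. Origin at the middle of its front face (toward the robot), level with the jig plate's top; axes as the jig's. Unloaded the face is at jig x = 50 mm; it yields along +x on springs, 1 N per mm from 0 N (10 N = 10 mm back), to a hard end at 22 mm.
- stop (a joint): Position of the sliding stop along its rail, 0 to 0.12 m, growing to the left (jig +y); it equals the jig y of the stop's pointer and grip. The slide is stiff (about 5 N) and stays where it is left. It starts between 0 and 0.02 m.
- stop_grip (a point): Middle of the stop's upright black grip post, 52 mm above the desk; axes as the jig's. The post is 14 mm wide along y, 20 mm along x, and stands from 30 to 72 mm above the desk on a steel carriage 40 mm (y) x 30 mm (x). Pinch it from above across y and move it along the jig's y.
- stop_pointer (a point): Tip of the stop's small steel pointer, which points toward the robot at the rule, at the same jig y as the middle of the grip post. 27 mm from the post's middle on the robot's side.
- stop_face (a point): Point on the stop's contact face, which looks right (jig -y): side of a low steel arm (14 mm wide, top 28 mm above the desk) from the carriage to the fence, jig x = -85 to 46 mm. It lies 30 mm to the right (-y) of pointer and grip; axes as the jig's. The left end of the bracket's foot touches here.
- marker_clip: Small dark steel clip (9 x 10 x 8 mm) with a pointed tongue fixed on the rule at the jig's robot-side edge, somewhere between jig y = 55 and 110 mm. Origin under its middle, 14 mm above the desk; axes as the jig's; its y is where the stop's pointer must be (within 5 mm).
- bracket_grip (a point): Middle of the rib of the loose aluminium angle bracket, 40 mm above its underside. Axes: x toward the upright plate (the side for the fence), y left, z up. Rib along x, 14 mm thick (y), 44 mm long, top 58 mm above the underside: pinch from above across y. Outer face of the upright plate 30 mm in +x of this point, ends of the foot 45 mm to either side (y).
- bracket: The bracket, 170 to 350 g, standing on its foot on the desk right of the jig, turned up to 0.5 rad. Origin under the middle of its foot (2.5 mm in +x of the rib's middle), axes as above. Foot 55 mm (x) x 90 mm (y) x 14 mm thick; upright plate at its +x edge, 90 mm wide, 8 mm thick, 60 mm high.
- bracket_face (a point): Middle of the outer face of the bracket's upright plate, 30 mm above its underside; x points out of the face.
- bracket_end (a point): Middle of the left (+y) end of the bracket's foot, 9 mm above its underside; this end touches the stop.
- reagent_c: Bystander: small bottle, 40 mm wide, 85 mm high, near the jig's left end. Leave alone.
- reagent_b: Bystander: bottle, 50 mm wide, 115 mm high, behind the jig to the right. Leave alone.
- tape_roll: Bystander: roll of tape, 96 mm across, 25 mm high, lying behind the bracket. Leave alone.
- marker_pen: Bystander: marker pen, 135 mm long, lying along y in front of the jig, near the desk's edge. Leave alone.
- forceps: Bystander: steel forceps, 134 mm long, lying along y near the desk's edge, in front of the jig's right end. Leave alone.
Mind the look-alikes: they are no part of the job. Leave any red look-alike of the bracket alone.

How it is judged (in metres and radians):
On the way, in this order (a step that is already met when the one before it is completed fails the run):
1. the stop's pointer is in line with the marker clip (within 5 mm) (y of stop_pointer in the frame of marker_clip between -0.005 and 0.005 m), for 0.3 s.
2. the bracket, standing on the jig against the stop, is pressed flat into the fence with 6 to 14 N for two seconds (all of step 1 and contact force between bracket and fence between 6 and 14 N and y of bracket_end in the frame of stop_face between -0.005 and 0.003 m and z of bracket_end in the frame of jig between 0.017 and 0.026 m and angle between the x axis of bracket_face and the x axis of jig, either way round below 0.08 rad and angle between bracket_face's own z axis and vertical below 0.08 rad and linear speed of bracket below 0.01 m/s and contact force between the fingers and bracket above 2 N), for 2 s.
At the end, for the whole second after the job is handed in: Still held by the fingers and at rest, the bracket presses on the fence with 6 to 14 N, square and upright within 0.08 rad, at most 5 mm off the jig plate, its foot within 5 mm of the stop; the stop's pointer is within 5 mm of the marker clip (all of step 2); the arm keeps its last pose, push and grip.
It fails at once if the bracket is pressed on the fence with more than 20 N (contact force between bracket and fence above 20 N).
It fails at once if a bystander is moved by more than 30 mm (distance of any of reagent_c, reagent_b, tape_roll, marker_pen, forceps from where it was at the start of the episode above 0.03 m).
It also fails if it takes over 64 s, if anything falls off the work surface, if the arm or the gripper's body presses on something with over 40 N, if the wrist force passes 120 N, or if a joint passes its speed limit or range.

## Working session

There is one attempt and no reset: what is moved stays moved. The work goes in short steps, Python scripts to look and compute and a shell command to move; the robot and the scene stay as the last step left them, time stands still between calls to the robot, and variables do not carry over. Pictures are saved under pics/ and viewed, and the job is handed in when it is done.

```bash
ls; mkdir -p pics
python3 - <<'E'
from bench import ctrl,camera
import cv2,numpy as np
s=ctrl.read_state(); print(s)
for n in ("scene","top"):
    c=camera(n); cv2.imwrite(f"pics/{n}0.png",cv2.resize(c["frame"][:,:,::-1],None,fx=1.42,fy=1.42))
    np.savez(f"/tmp/{n}0.npz",**c)
    print(n,c["fx"],c["fy"],c["cx"],c["cy"],c["world_to_cam"].tolist(),[k for k in c])
E
```

```text
pics
{'time_s': 0.0, 'joint_positions': array([ 1.42221778,  0.50184933, -0.42677584,  1.55147563,  0.22082394,
        1.13829596, -0.21029101]), 'joint_velocities': array([-6.87764549e-04, -1.58942955e-03, -2.49802823e-04,  1.49763506e-04,
       -2.46886842e-04,  1.70535958e-03, -3.30034647e-07]), 'tau': array([-2.32006261e-05, -5.66596019e+01, -5.81613287e+00, -2.79113388e+01,
       -6.86762715e-02,  3.07652308e-02,  1.47275496e-04]), 'tool_pos': array([ 259.81440601, -595.03617743,  225.66541535]), 'tool_rot': array([ 1.99500308,  0.41877007, -1.99575091]), 'force': array([ 0.01182847, -0.21163168,  0.52168749]), 'ft_torque': array([0.03100679, 0.0143833 , 0.02343375]), 'grip_width': 1.0018255193742105}
scene 402.9070965481475 402.9070965481475 274.3111395263511 203.6664279237327 [[-0.8673323768276949, -0.49766302901487863, -0.008127586244240167, 430.5260982286416], [0.342929075754862, -0.6093361137044794, 0.7149189811002628, -306.1603592577659], [-0.3607411774504508, 0.6172851934780696, 0.699160062363694, -936.0773245260897], [0.0, 0.0, 0.0, 1.0]] ['frame', 'range_z', 'fx', 'fy', 'cx', 'cy', 'world_to_cam']
top 527.1380060392923 527.1380060392923 287.84509533515643 208.9247176805897 [[0.010131629271767051, -0.9999253222722477, -0.006833737413809747, -89.86394627903995], [0.99689711431176, 0.009566972542428763, 0.07813204536717473, -537.6136413451621], [-0.078060832465362, -0.007604138025696361, 0.9969195973195134, -1658.9631429235926], [0.0, 0.0, 0.0, 1.0]] ['frame', 'range_z', 'fx', 'fy', 'cx', 'cy', 'world_to_cam']
```

View pics/scene0.png

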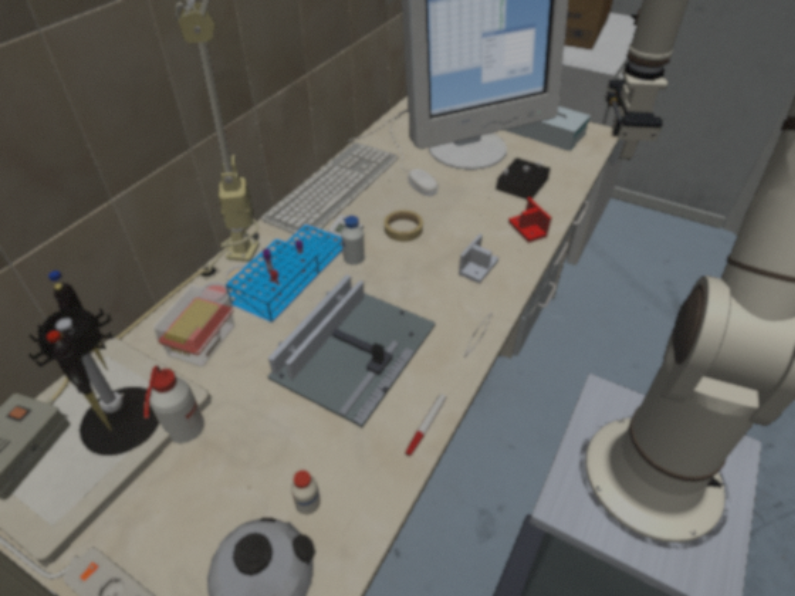

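View pics/top0.png

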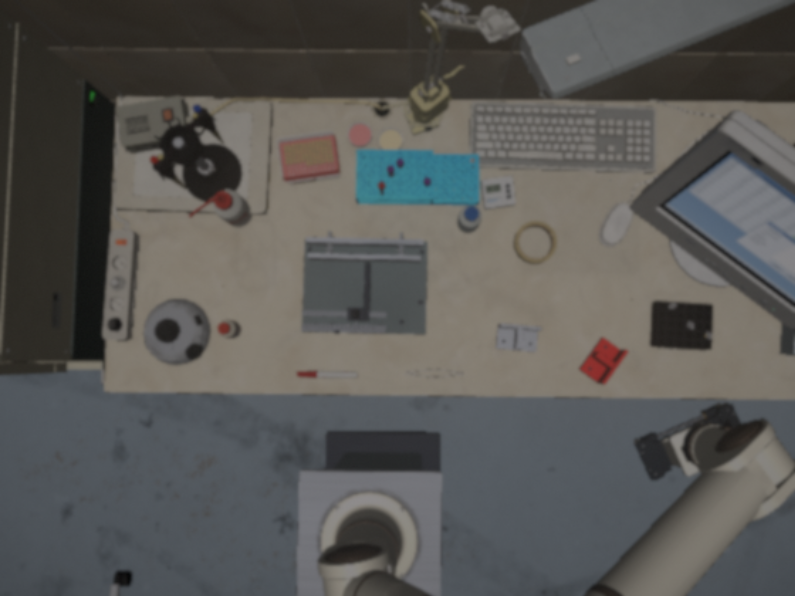

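The silver bracket is at top (516,338) and scene (478,260). Its red look-alike is at top (603,360) and scene (533,220). The dark box at top (682,325) isn't a candidate. The silver one matches the description, so I'll check it in close crops.

Run:
```python
import cv2,numpy as np
t=np.load("/tmp/top0.npz");s=np.load("/tmp/scene0.npz")
def crop(c,x0,x1,y0,y1,f,n):
    im=c["frame"][y0:y1,x0:x1,::-1]
    im=cv2.resize(im,None,fx=f,fy=f,interpolation=cv2.INTER_CUBIC)
    im=cv2.convertScaleAbs(im,alpha=1.5,beta=0)
    for x in range((x0//10+1)*10,x1,10): cv2.putText(im,str(x),((x-x0)*f,8),0,.3,(0,255,255),1); cv2.line(im,((x-x0)*f,10),((x-x0)*f,16),(0,255,255),1)
    for y in range((y0//10+1)*10,y1,10): cv2.putText(im,str(y),(0,(y-y0)*f+3),0,.3,(0,255,255),1)
    cv2.imwrite(n,im)
crop(t,205,310,160,240,7,"pics/c1.png")
crop(t,340,450,220,280,7,"pics/c2.png")
crop(s,185,310,190,300,5,"pics/c3.png")
crop(s,310,400,130,210,7,"pics/c4.png")
```

```text
(no output)
```

View pics/c1.png

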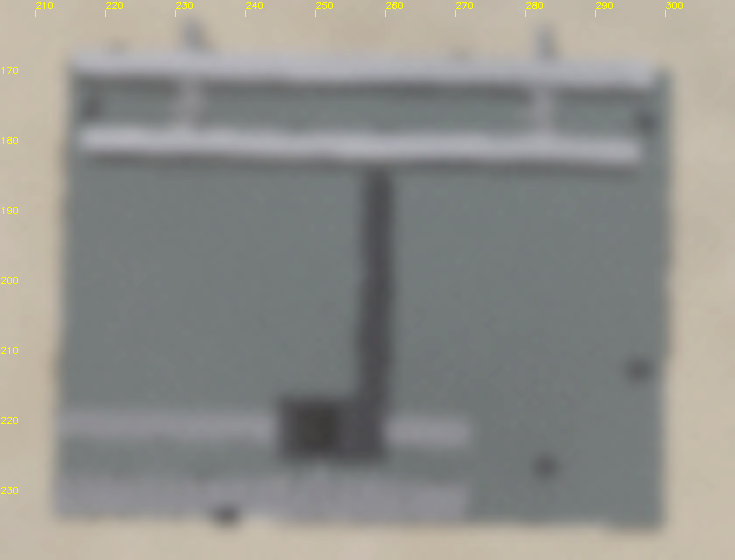

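View pics/c2.png

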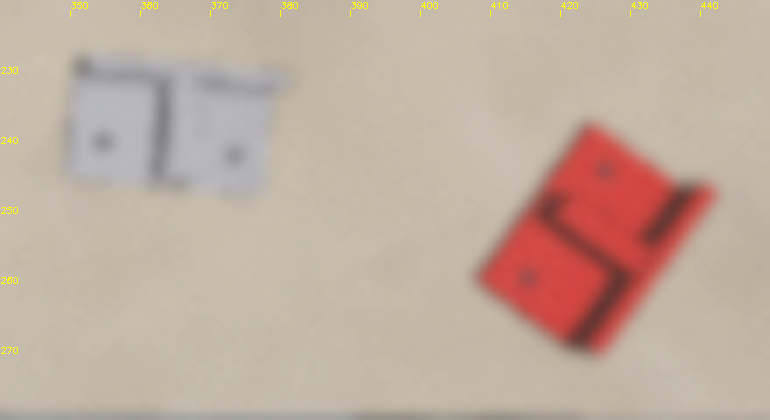

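View pics/c3.png

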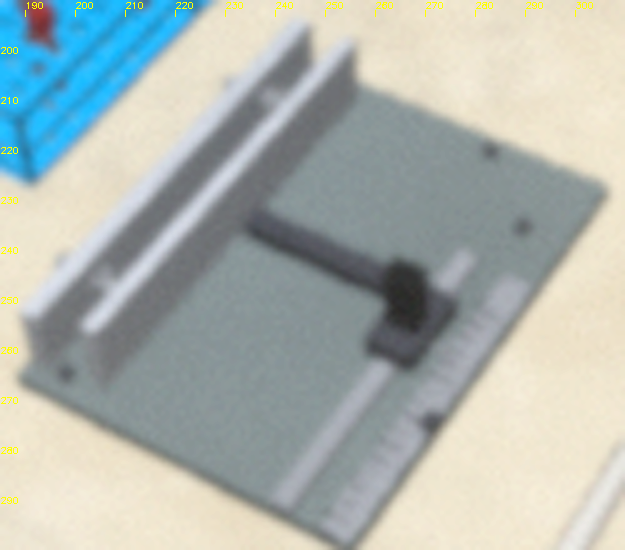

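View pics/c4.png

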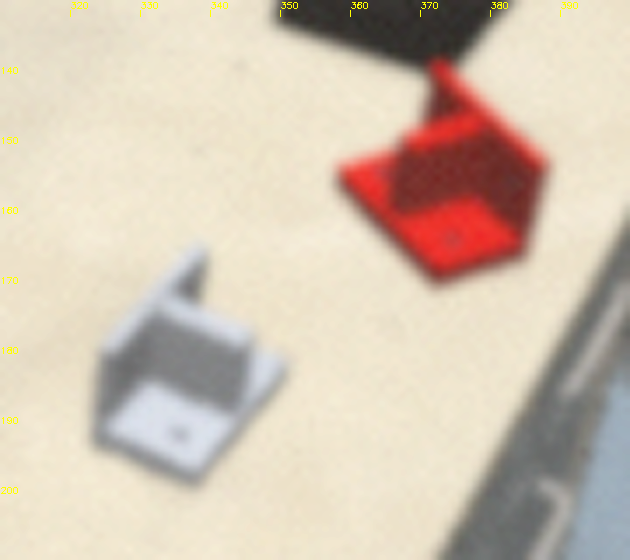

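```bash
cat > h.py <<'E'
import numpy as np
from scipy.optimize import least_squares
from scipy.spatial.transform import Rotation as R
T=np.load("/tmp/top0.npz");S=np.load("/tmp/scene0.npz")
def proj(c,p):
    q=c["world_to_cam"]@np.append(p,1); return np.array([c["cx"]+c["fx"]*q[0]/-q[2], c["cy"]-c["fy"]*q[1]/-q[2]])
def W(pose,p):
    x,y,a=pose; c,s=np.cos(a),np.sin(a); return np.array([x+c*p[0]-s*p[1],y+s*p[0]+c*p[1],p[2]])
def deproj(c,u,v,z):  # ray with plane world z
    M=np.linalg.inv(c["world_to_cam"]); d=M[:3,:3]@np.array([(u-c["cx"])/c["fx"],-(v-c["cy"])/c["fy"],-1]); o=M[:3,3]
    return o+d*(z-o[2])/d[2]
E
python3 - <<'E'
from h import *
def jig(q):
    P=q[:3];s,m=q[3:5]
    J=[(T,(-112,140,12),(212.1,233.9)),(T,(-112,-140,12),(299.7,235.3)),(T,(50,125,62),(216.7,181.6)),(T,(50,-125,62),(296.4,183.3)),
    (S,(-112,-140,12),(306.6,227.8)),(S,(-112,140,12),(255.4,299.6)),(S,(100,140,12),(189,265.6)),
    (T,(-70,s,72),(250.1,221)),(S,(-70,s,72),(266.2,243.5)),(T,(-103,m,20),(237.5,233.3)),(S,(-103,m,20),(271.4,274.2))]
    return [(proj(c,W(P,p))-np.array(u)) for c,p,u in J]
r=least_squares(lambda q:np.concatenate(jig(q)),[600,0,0,10,70],loss='soft_l1')
print(r.x.round(3));print(np.round(jig(r.x),1).tolist())
def br(q):
    J=[(T,(-27.5,45,14),(349.3,245.4)),(T,(-27.5,-45,14),(377.9,247.9)),(T,(27.5,45,60),(350.7,227.9)),(T,(27.5,-45,60),(381.1,230.7)),(T,(-24.5,0,58),(364.6,246.2)),
    (S,(-27.5,45,0),(337.9,199.3)),(S,(27.5,45,0),(323.6,193)),(S,(-27.5,-45,14),(351,182)),(S,(27.5,-45,60),(338.6,165.3)),(S,(27.5,45,60),(324.6,180))]
    return [(proj(c,W(q,p))-np.array(u)) for c,p,u in J]
b=least_squares(lambda q:np.concatenate(br(q)),[600,-300,0],loss='soft_l1')
print(b.x.round(3));print(np.round(br(b.x),1).tolist())
# per camera
for nm,sel in(("T",[0,1,2,3,4]),("S",[5,6,7,8,9])):
    bb=least_squares(lambda q:np.concatenate([br(q)[i] for i in sel]),b.x); print(nm,bb.x.round(3))
for nm,sel in(("T",[0,1,2,3,7,9]),("S",[4,5,6,8,10])):
    bb=least_squares(lambda q:np.concatenate([jig(q)[i] for i in sel]),r.x); print(nm,bb.x.round(3))
E
```

```text
[ 5.67274e+02  1.66700e+01 -9.00000e-03  1.49850e+01  5.80090e+01]
[[-0.3, 0.1], [-0.3, 0.3], [-1.0, 0.1], [-0.6, -0.2], [1.4, -0.9], [1.1, 0.1], [0.1, -0.6], [-0.4, -0.5], [1.3, 0.2], [-0.3, -1.7], [-1.1, -1.6]]
[ 448.249 -326.445   25.052]
[[-0.5, 0.0], [-0.9, 0.1], [1.1, -0.3], [-0.3, -0.5], [0.3, -0.6], [0.7, 1.3], [-0.3, 0.9], [1.2, -0.5], [-0.0, -0.9], [0.2, -0.3]]
T [ 447.463 -326.551   25.066]
S [ 449.384 -326.42    25.043]
T [ 5.66323e+02  1.49570e+01 -9.00000e-03  1.55450e+01  5.88230e+01]
S [ 5.67788e+02  1.90780e+01 -6.00000e-03  1.47790e+01  5.77330e+01]
```

```bash
cat >> h.py <<'E'
JIG=np.array([566.9,16.8,-0.009]); BR=np.array([448.2,-326.5,-0.08])
def avg(n=1):
    from bench import ctrl
    return ctrl.read_state()
def plan(p,yaw,rot=None,pos=None):
    s=avg(); Rm=R.from_rotvec(s["tool_rot"] if rot is None else rot); p0=s["tool_pos"] if pos is None else np.array(pos)
    best=None
    for sg in(1,-1):
        y=sg*np.array([-np.sin(yaw),np.cos(yaw),0]); x=np.array([0,0,-1.]); D=R.from_matrix(np.c_[x,y,np.cross(x,y)])
        rv=(Rm.inv()*D).as_rotvec()
        if best is None or np.linalg.norm(rv)<np.linalg.norm(best[1]): best=(sg,rv)
    sh=Rm.inv().apply(np.array(p)-p0)/40
    print("t",round(s["time_s"],2),"pos",s["tool_pos"].round(1),"F",s["force"].round(1),"w",round(s["grip_width"],3),"\naxes",Rm.as_matrix().round(3).tolist(),"\nshift",sh.round(3),"turn",(np.degrees(best[1])/8).round(3),"sg",best[0])
E
python3 - <<'E'
from h import *
print(W(JIG,(-70,15,0)),W(JIG,(-70,58,0)))
p=W(JIG,(-70,15,140)); plan(p,JIG[2],pos=[260.2,-595.65,226.7])
E
```

```text
[497.03783316  32.429384     0.        ] [497.42482793  75.42764251   0.        ]
t 0.1 pos [ 259.9 -595.1  225.8] F [ 0.  -0.3  0.1] w 0.998 
axes [[-0.001, 0.4, -0.916], [0.002, -0.916, -0.4], [-1.0, -0.002, -0.0]] 
shift [  2.189 -12.015 -11.711] turn [3.014e+00 2.000e-03 1.300e-02] sg -1
```

```bash
python3 -m inch '[[91,[0,-4,-4],[1,0,0]],[91,[0,-4,-4],[1,0,0]],[91,[0,-4,-4],[1,0,0]],[91,[0,-4,-4],[1,0,0]],[91,[0,-8,-8],[2,0,0]],[91,[0,-8,-8],[2,0,0]],[91,[0,-8,-8],[2,0,0]],[91,[0,-12.015,-11.711],[3.014,0,0]],[91,[0,-12.015,-11.711],[3.014,0,0]],[91,[0,-12.015,-11.711],[3.014,0,0]],[91,[0,-12.015,-11.711],[3.014,0,0]],[91,[0,-12.015,-11.711],[3.014,0,0]]]' 10
python3 -m inch '[[60,[0,0,0],[0,0,0]],[60,[0,0,0],[0,0,0]],[60,[0,0,0],[0,0,0]],[60,[0,0,0],[0,0,0]]]'
python3 - <<'E'
from h import *
p=W(JIG,(-70,15,140)); plan(p,JIG[2])
E
```

```text
time_s: 1.3
tool_pos: [471.6, -36.9, 226.8]
tool_rot: [-2.217, 0.011, 2.217]
force: [0.9, -0.7, 0.9]
grip_width: 0.993
time_s: 1.7
tool_pos: [471.0, -40.5, 226.4]
tool_rot: [-2.215, 0.014, 2.217]
force: [0.6, -1.2, -0.6]
grip_width: 0.693
t 1.7 pos [471.  -40.5 226.4] F [ 0.6 -1.2 -0.6] w 0.693 
axes [[-0.001, -0.012, -1.0], [-0.001, -1.0, 0.012], [-1.0, 0.001, 0.001]] 
shift [ 2.16  -1.832 -0.632] turn [-0.022  0.006 -0.004] sg -1
```

```bash
python3 -m inch '[[50,[0,-1.832,-0.632],[0,0,0]],[50,[0,-1.832,-0.632],[0,0,0]],[50,[2.16,-1.832,-0.632],[0,0,0]],[50,[2.16,-1.832,-0.632],[0,0,0]],[50,[2.16,-1.832,-0.632],[0,0,0]],[50,[2.16,-1.832,-0.632],[0,0,0]]]'
python3 - <<'E'
from h import *
from bench import camera
import cv2
p=W(JIG,(-70,15,40)); plan(p,JIG[2])
for n in("scene","top"):
    c=camera(n);np.savez(f"/tmp/{n}1.npz",**c)
    a=c["frame"][180:300,180:320,::-1] if n=="scene" else c["frame"][150:250,195:315,::-1]
    cv2.imwrite(f"pics/p1{n}.png",cv2.convertScaleAbs(cv2.resize(a,None,fx=5,fy=5,interpolation=cv2.INTER_CUBIC),alpha=1.4))
E
```

```text
time_s: 2.3
tool_pos: [497.2, 33.4, 140.5]
tool_rot: [-2.214, 0.012, 2.218]
force: [0.2, 0.7, -0.1]
grip_width: 0.545
t 2.3 pos [497.2  33.4 140.5] F [ 0.2  0.7 -0.1] w 0.545 
axes [[-0.001, -0.011, -1.0], [0.0, -1.0, 0.011], [-1.0, -0.0, 0.002]] 
shift [ 2.512  0.025 -0.   ] turn [-0.012  0.011  0.001] sg -1
```

View pics/p1scene.png

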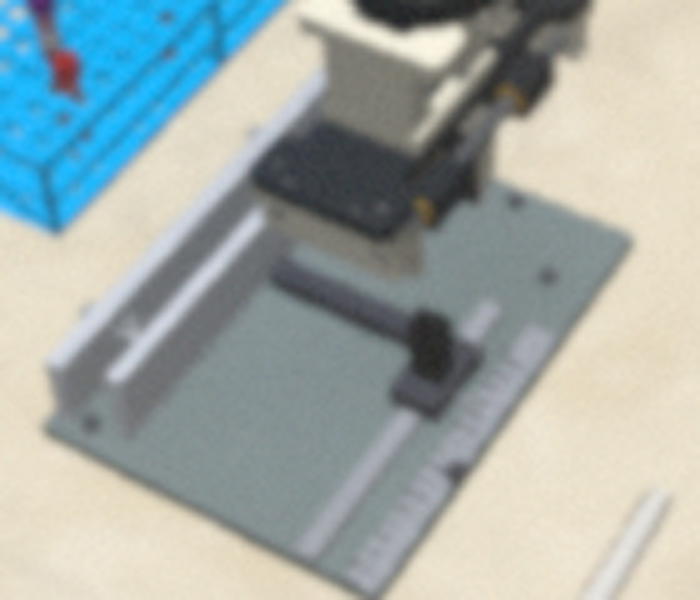

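```bash
python3 - <<'E'
from h import *
for z in(140,159,206):
    for dy in(-35,0,35): print(z,dy,((proj(S,(497,33+dy,z))-[180,180])*5).round())
E
python3 -m inch '[[50,[1,0.025,0],[0,0,0]],[50,[1,0.025,0],[0,0,0]],[50,[2,0.025,0],[0,0,0]],[50,[2,0.025,0],[0,0,0]],[50,[2.5,0.025,0],[0,0,0]],[50,[2.5,0.025,0],[0,0,0]]]'
```

```text
140 -35 [470. 186.]
140 0 [435. 231.]
140 35 [398. 277.]
159 -35 [470. 160.]
159 0 [434. 205.]
159 35 [397. 251.]
206 -35 [469.  92.]
206 0 [432. 136.]
206 35 [393. 183.]
time_s: 3.0
tool_pos: [497.3, 33.1, 41.2]
tool_rot: [-2.216, 0.011, 2.218]
force: [-0.9, 0.5, -0.2]
grip_width: 0.545
```

View pics/p1top.png

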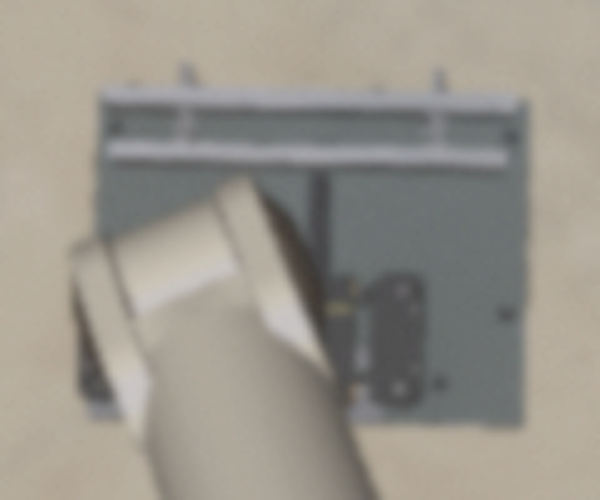

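```bash
cat > look.py <<'E'
import sys,cv2,numpy as np
from bench import camera
n,tag,x0,x1,y0,y1,f=sys.argv[1],sys.argv[2],*map(int,sys.argv[3:])
c=camera(n);np.savez(f"/tmp/{n}_{tag}.npz",**c)
im=cv2.resize(c["frame"][y0:y1,x0:x1,::-1],None,fx=f,fy=f,interpolation=cv2.INTER_CUBIC)
im=cv2.convertScaleAbs(im,alpha=1.4)
for x in range((x0//10+1)*10,x1,10): cv2.putText(im,str(x),((x-x0)*f,8),0,.3,(0,255,255),1)
for y in range((y0//10+1)*10,y1,10): cv2.putText(im,str(y),(0,(y-y0)*f+3),0,.3,(0,255,255),1)
cv2.imwrite(f"pics/{n}_{tag}.png",im)
E
python3 look.py scene a 180 320 180 300 5
```

```text
(no output)
```

View pics/scene_a.png

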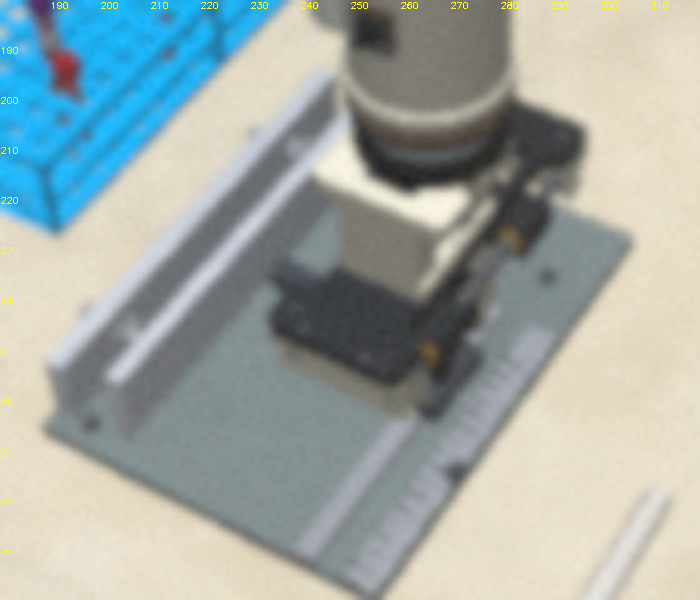

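```bash
python3 -m inch '[[0,[0,0,0],[0,0,0]],[0,[0,0,0],[0,0,0]],[0,[0,0,0],[0,0,0]],[0,[0,0,0],[0,0,0]],[0,[0,0,0],[0,0,0]],[0,[0,0,0],[0,0,0]],[0,[0,0,0],[0,0,0]],[0,[0,0,0],[0,0,0]],[0,[0,0,0],[0,0,0]],[0,[0,0,0],[0,0,0]]]' 25
python3 - <<'E'
from h import *
plan(W(JIG,(-70,58,40)),JIG[2])
E
```

```text
time_s: 4.05
tool_pos: [497.7, 34.3, 40.7]
tool_rot: [-2.218, 0.008, 2.216]
force: [-1.5, 3.0, 5.3]
grip_width: 0.15
t 4.05 pos [497.7  34.3  40.7] F [-1.5  3.   5.3] w 0.15 
axes [[0.001, -0.008, -1.0], [0.001, -1.0, 0.008], [-1.0, -0.001, -0.001]] 
shift [ 0.019 -1.027  0.016] turn [ 0.005 -0.004  0.006] sg -1
```

```bash
python3 -m inch '[[0,[0,-0.2,0],[0,0,0]],[0,[0,-0.4,0],[0,0,0]],[0,[0,-0.6,0],[0,0,0]],[0,[0,-0.8,-0.01],[0,0,0]],[0,[0,-0.9,-0.01],[0,0,0]],[0,[0,-1.0,-0.01],[0,0,0]],[0,[0,-1.08,-0.01],[0,0,0]],[0,[0,-1.08,-0.01],[0,0,0]],[0,[0,-1.08,-0.01],[0,0,0]]]'
python3 look.py scene b 180 320 180 300 5
```

```text
time_s: 4.95
tool_pos: [498.1, 74.8, 40.7]
tool_rot: [-2.217, 0.014, 2.218]
force: [-3.0, -3.2, 9.7]
grip_width: 0.152
```

View pics/scene_b.png

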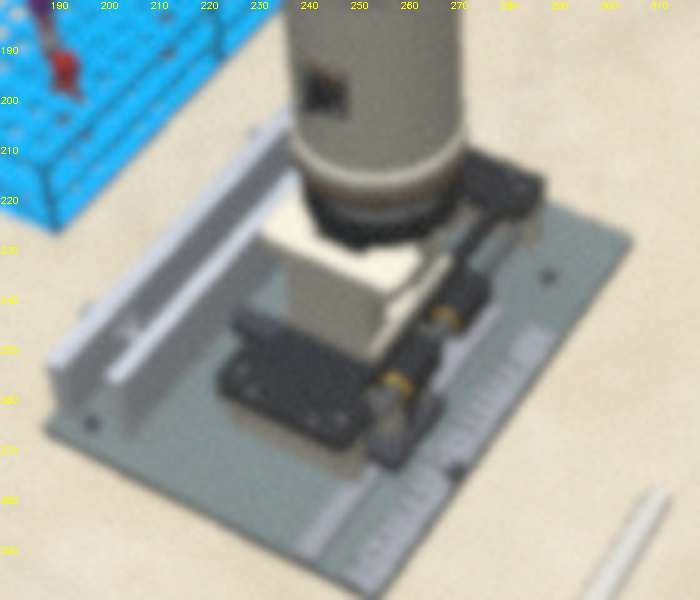

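```bash
python3 -m inch '[[50,[0,0,0],[0,0,0]],[50,[0,0,0],[0,0,0]],[50,[0,0,0],[0,0,0]],[50,[0,0,0],[0,0,0]],[50,[0,0,0],[0,0,0]],[50,[-1,0,0],[0,0,0]],[50,[-2,0,0],[0,0,0]],[50,[-3,0,0],[0,0,0]],[50,[-4,4,0],[0,0,0]],[50,[-4,4,0],[0,0,0]],[50,[-4,4,0],[0,0,0]],[50,[-4,4,0],[0,0,0]]]'
python3 look.py scene c 210 310 190 290 7;python3 look.py top c 205 310 160 240 7
```

```text
time_s: 6.2
tool_pos: [496.8, -90.1, 201.4]
tool_rot: [-2.216, 0.022, 2.213]
force: [0.4, -0.2, -0.6]
grip_width: 0.542
```

View pics/scene_c.png

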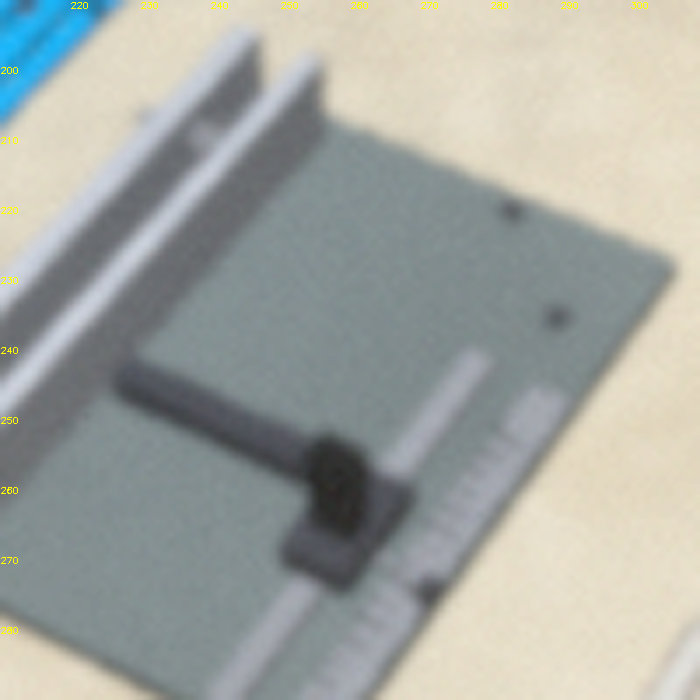

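View pics/top_c.png

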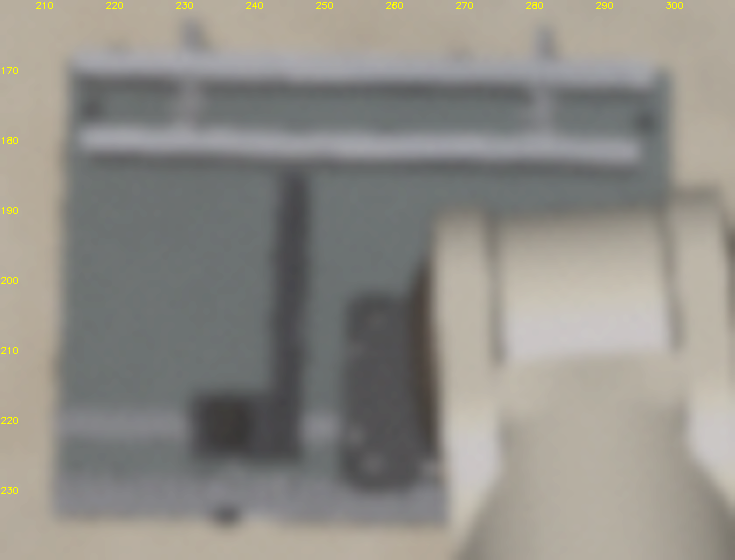

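Run:
```python
from h import *
def jy(c,u,v,z):
    p=deproj(c,u,v,z); d=p[:2]-JIG[:2]; a=JIG[2]; return round(np.cos(a)*d[0]+np.sin(a)*d[1],1),round(-np.sin(a)*d[0]+np.cos(a)*d[1],1)
print("top post",jy(T,205+229/7,160+425/7,72),"clip",jy(T,205+227/7,160+514/7,20),"pointer",jy(T,205+234/7,160+468/7,22))
print("top arm L/R",jy(T,205+273/7,160+350/7,28),jy(T,205+304/7,160+350/7,28),"carr L",jy(T,205+192/7,160+440/7,28))
print("scene post",jy(S,210+335/7,190+450/7,72),"clip",jy(S,210+430/7,190+590/7,20), "tip of tongue?",jy(S,210+420/7,190+575/7,20))
print("carr R-near corner",jy(S,210+412/7,190+492/7,30),"L-near",jy(S,210+345/7,190+575/7,30),"L-far",jy(S,210+285/7,190+548/7,28))
```

```text
top post (np.float64(-70.9), np.float64(51.9)) clip (np.float64(-108.5), np.float64(57.1)) pointer (np.float64(-87.7), np.float64(54.3))
top arm L/R (np.float64(-34.1), np.float64(37.4)) (np.float64(-33.8), np.float64(23.3)) carr L (np.float64(-75.6), np.float64(73.0))
scene post (np.float64(-66.4), np.float64(57.0)) clip (np.float64(-107.8), np.float64(60.9)) tip of tongue? (np.float64(-101.2), np.float64(56.9))
carr R-near corner (np.float64(-83.0), np.float64(32.0)) L-near (np.float64(-81.3), np.float64(76.8)) L-far (np.float64(-54.8), np.float64(76.4))
```

```bash
python3 - <<'E'
import cv2,numpy as np
t=np.load("/tmp/top_c.npz")["frame"];s=np.load("/tmp/scene_c.npz")["frame"]
def e(im,x0,x1,y0,y1):
    f=14;a=cv2.convertScaleAbs(cv2.resize(im[y0:y1,x0:x1,::-1],None,fx=f,fy=f,interpolation=cv2.INTER_NEAREST),alpha=1.6)
    for x in range(x0,x1,2): cv2.putText(a,str(x),((x-x0)*f,8),0,.28,(0,255,255),1)
    for y in range(y0,y1,2): cv2.putText(a,str(y),(0,(y-y0)*f+10),0,.28,(0,255,255),1)
    return a
a=e(t,226,252,210,240);b=e(s,246,276,246,276)
cv2.imwrite("pics/z.png",np.hstack([a,b]) )
E
python3 - <<'E'
import cv2,numpy as np
t=np.load("/tmp/top_c.npz")["frame"];s=np.load("/tmp/scene_c.npz")["frame"]
def e(im,x0,x1,y0,y1):
    f=14;a=cv2.convertScaleAbs(cv2.resize(im[y0:y1,x0:x1,::-1],None,fx=f,fy=f,interpolation=cv2.INTER_NEAREST),alpha=1.6)
    for x in range(x0,x1,2): cv2.putText(a,str(x),((x-x0)*f,8),0,.28,(0,255,255),1)
    for y in range(y0,y1,2): cv2.putText(a,str(y),(0,(y-y0)*f+10),0,.28,(0,255,255),1)
    return a
cv2.imwrite("pics/z2.png",np.hstack([e(t,226,252,210,240),e(s,246,276,246,276)]))
E
```

```text
(no output)
```

View pics/z2.png

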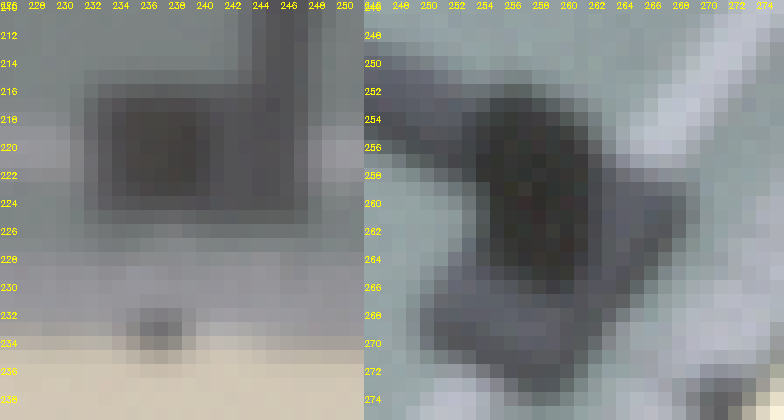

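Run:
```python
from h import *
plan([497.7,75,41],JIG[2])
```

```text
t 6.3 pos [496.9 -87.2 200.8] F [ 0.1  0.4 -0.1] w 0.543 
axes [[0.001, -0.015, -1.0], [-0.001, -1.0, 0.015], [-1.0, 0.001, -0.001]] 
shift [ 3.989 -4.06   0.045] turn [-0.045 -0.007 -0.011] sg -1
```

```bash
python3 -m inch '[[50,[0,-4.05,0],[0,0,0]],[50,[0,-4.05,0],[0,0,0]],[50,[0,-4.05,0],[0,0,0]],[50,[0,-4.05,0],[0,0,0]],[50,[2,-4.05,0.03],[0,0,0]],[50,[2,-4.05,0.03],[0,0,0]],[50,[3,-4.05,0.03],[0,0,0]],[50,[4,-4.05,0.03],[0,0,0]],[50,[4,-4.05,0.03],[0,0,0]],[50,[4,-4.05,0.03],[0,0,0]]]'
python3 -m inch '[[0,[0,0,0],[0,0,0]],[0,[0,0,0],[0,0,0]],[0,[0,0,0],[0,0,0]],[0,[0,0,0],[0,0,0]],[0,[0,0,0],[0,0,0]],[0,[0,0,0],[0,0,0]],[0,[0,0,0],[0,0,0]],[0,[0,0,0],[0,0,0]]]' 25
```

```text
time_s: 7.3
tool_pos: [496.1, 79.9, 40.2]
tool_rot: [-2.215, 0.007, 2.22]
force: [-0.2, 0.6, 1.2]
grip_width: 0.54
time_s: 8.1
tool_pos: [497.8, 77.0, 41.0]
tool_rot: [-2.218, 0.014, 2.216]
force: [-1.1, -5.0, 7.6]
grip_width: 0.153
```

```bash
python3 - <<'E'
from bench import ctrl
s=ctrl.read_state(); print(s["tool_pos"],s["force"])
E
python3 -m inch '[[0,[0,-0.03,0],[0,0,0]],[0,[0,-0.07,0],[0,0,0]],[0,[0,-0.07,0],[0,0,0]],[0,[0,-0.07,0],[0,0,0]]]'
python3 -m inch '[[50,[0,0,0],[0,0,0]],[50,[0,0,0],[0,0,0]],[50,[0,0,0],[0,0,0]],[50,[0,0,0],[0,0,0]],[50,[0,0,0],[0,0,0]],[50,[-1,0,0],[0,0,0]],[50,[-2,0,0],[0,0,0]],[50,[-3,0,0],[0,0,0]],[50,[-4,4,0],[0,0,0]],[50,[-4,5.5,0],[0,0,0]],[50,[-4,5.5,0],[0,0,0]],[50,[-4,5.5,0],[0,0,0]]]'
python3 look.py scene d 210 310 190 290 7;python3 look.py top d 205 310 160 240 7
python3 - <<'E'
import cv2,numpy as np
t=np.load("/tmp/top_d.npz")["frame"];s=np.load("/tmp/scene_d.npz")["frame"]
def e(im,x0,x1,y0,y1):
    f=14;a=cv2.convertScaleAbs(cv2.resize(im[y0:y1,x0:x1,::-1],None,fx=f,fy=f,interpolation=cv2.INTER_NEAREST),alpha=1.6)
    for x in range(x0,x1,2): cv2.putText(a,str(x),((x-x0)*f,8),0,.28,(0,255,255),1)
    for y in range(y0,y1,2): cv2.putText(a,str(y),(0,(y-y0)*f+10),0,.28,(0,255,255),1)
    return a
cv2.imwrite("pics/z3.png",np.hstack([e(t,226,252,210,240),e(s,246,276,248,278)]))
E
```

```text
[497.75679612  76.97871904  41.0497633 ] [-1.10073816 -4.95758611  7.60516455]
time_s: 8.5
tool_pos: [497.8, 80.0, 41.0]
tool_rot: [-2.218, 0.013, 2.216]
force: [-1.8, -4.0, 6.6]
grip_width: 0.153
time_s: 9.7
tool_pos: [495.0, -117.0, 197.1]
tool_rot: [-2.218, 0.01, 2.217]
force: [0.5, -0.1, 0.2]
grip_width: 0.549
```

View pics/z3.png

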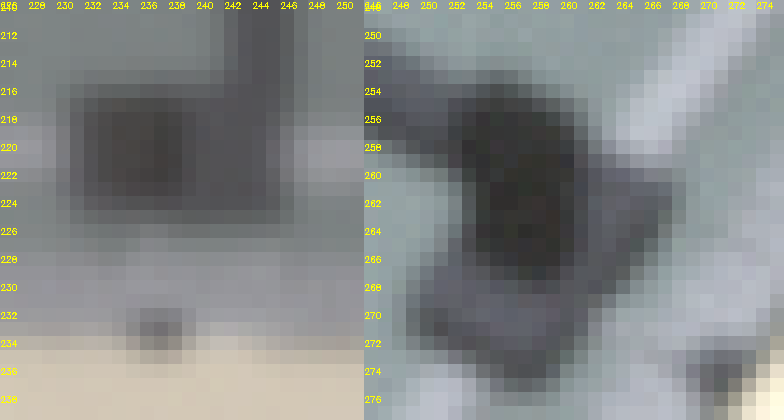

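View pics/scene_d.png

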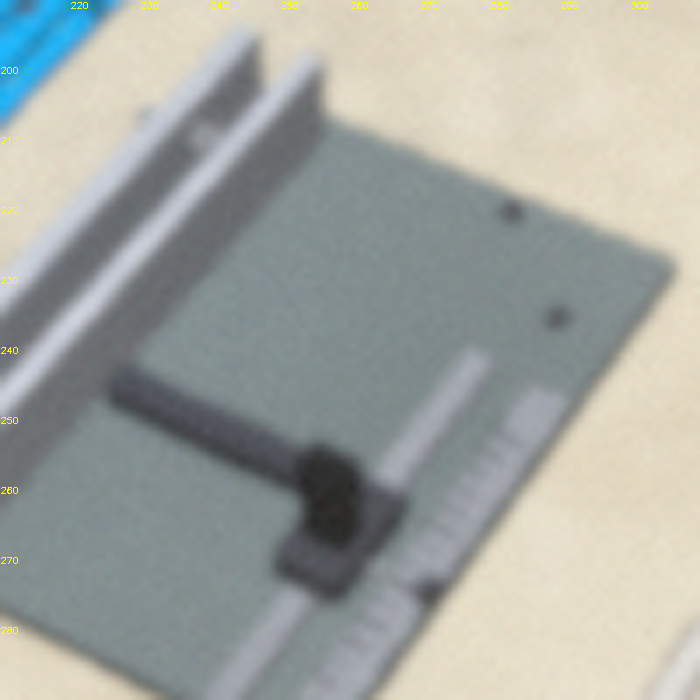

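Run:
```python
from h import *
def jy(c,u,v,z):
    p=deproj(c,u,v,z); d=p[:2]-JIG[:2]; a=JIG[2]; return round(np.cos(a)*d[0]+np.sin(a)*d[1],1),round(-np.sin(a)*d[0]+np.cos(a)*d[1],1)
print(jy(S,210+407/7,190+498/7,30),jy(S,210+338/7,190+595/7,30),jy(S,210+430/7,190+590/7,20))
g=W(BR,(-2.5,0,110)); print(g); plan(g+[0,1,0],-0.08)
```

```text
(np.float64(-82.8), np.float64(35.3)) (np.float64(-83.7), np.float64(85.7)) (np.float64(-107.8), np.float64(60.9))
[ 445.70799573 -326.30021327  110.        ]
t 9.8 pos [ 495.  -124.2  197.1] F [ 0.   0.6 -0.4] w 0.543 
axes [[0.001, -0.021, -1.0], [-0.004, -1.0, 0.021], [-1.0, 0.004, -0.001]] 
shift [2.197 5.044 1.129] turn [ 0.422 -0.008 -0.029] sg -1
```

```bash
python3 -m inch '[[50,[0,0,0],[0,0,0]],[50,[0,0,0],[0,0,0]],[50,[0,0,0],[0,0,0]]]'
python3 - <<'E'
from h import *
g=W(BR,(-2.5,0,110)); plan(g+[0,1,0],-0.08)
E
```

```text
time_s: 10.1
tool_pos: [495.3, -113.3, 196.3]
tool_rot: [-2.218, 0.006, 2.219]
force: [-0.0, 0.3, -0.1]
grip_width: 0.543
t 10.1 pos [ 495.3 -113.3  196.3] F [-0.   0.3 -0.1] w 0.543 
axes [[-0.0, -0.006, -1.0], [0.001, -1.0, 0.006], [-1.0, -0.001, 0.0]] 
shift [2.155 5.31  1.206] turn [0.531 0.003 0.004] sg -1
```

```bash
python3 -m inch '[[50,[0,5.31,1.206],[0.53,0,0]],[50,[0,5.31,1.206],[0.53,0,0]],[50,[0,5.31,1.206],[0.53,0,0]],[50,[0,5.31,1.206],[0.53,0,0]],[50,[0,5.31,1.206],[0.53,0,0]],[50,[0,5.31,1.206],[0.53,0,0]],[50,[2.15,5.31,1.206],[0.53,0,0]],[50,[2.15,5.31,1.206],[0.53,0,0]],[50,[2.15,5.31,1.206],[0.53,0,0]],[50,[2.15,5.31,1.206],[0.53,0,0]],[50,[2.15,5.31,1.206],[0.53,0,0]]]'
python3 look.py scene e 290 390 110 210 7
python3 - <<'E'
from h import *
g=W(BR,(-2.5,0,23)); plan(g+[0,1,0],-0.08)
E
```

```text
time_s: 11.2
tool_pos: [447.4, -326.6, 112.6]
tool_rot: [-2.184, 0.09, 2.178]
force: [0.4, -0.1, 0.7]
grip_width: 0.542
t 11.25 pos [ 447.3 -327.1  112.8] F [0.3 0.1 0.1] w 0.542 
axes [[0.003, -0.081, -0.997], [-0.002, -0.997, 0.081], [-1.0, 0.002, -0.003]] 
shift [ 2.246 -0.046  0.05 ] turn [-0.011 -0.024 -0.013] sg -1
```

View pics/scene_e.png

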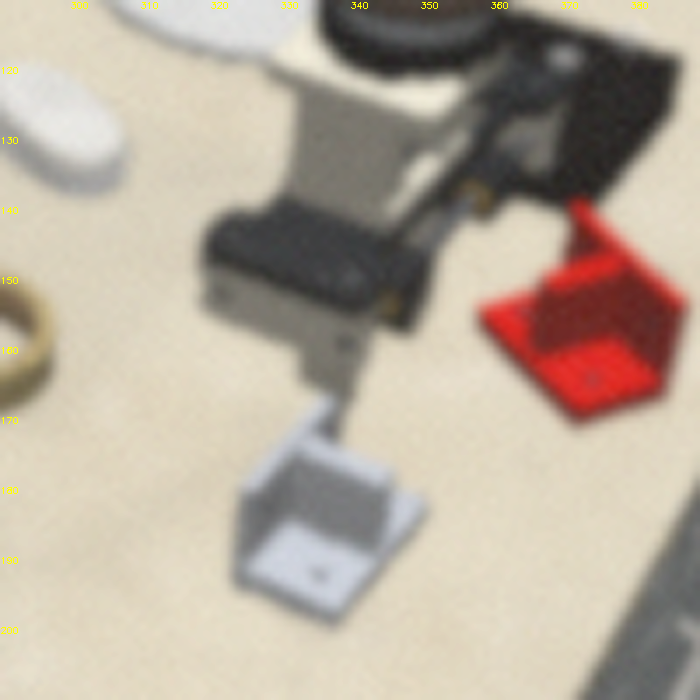

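```bash
python3 - <<'E'
from h import *
for x in(437.5,447,456.5): print(((proj(S,(x,-327+23,112))-[290,110])*7).round(),((proj(S,(x,-327+42,112))-[290,110])*7).round())
E
python3 -m inch '[[50,[0.8,-0.03,0.03],[0,0,0]],[50,[1.6,-0.03,0.03],[0,0,0]],[50,[1.6,-0.03,0.03],[0,0,0]],[50,[1.6,-0.03,0.03],[0,0,0]]]'
python3 look.py scene f 290 390 110 210 7;python3 look.py top f 320 420 200 280 7
python3 - <<'E'
from h import *
g=W(BR,(-2.5,0,23)); plan(g+[0,1,0],-0.08)
E
```

```text
[362. 400.] [345. 425.]
[342. 393.] [324. 418.]
[321. 386.] [303. 411.]
time_s: 11.65
tool_pos: [444.9, -326.0, 47.9]
tool_rot: [-2.18, 0.091, 2.178]
force: [-0.6, 0.5, 0.5]
grip_width: 0.541
t 11.75 pos [ 445.8 -326.7   48.8] F [-0.4 -0.2  0.3] w 0.544 
axes [[0.003, -0.083, -0.997], [-0.002, -0.997, 0.083], [-1.0, 0.002, -0.003]] 
shift [ 0.645 -0.037  0.006] turn [-0.021 -0.023 -0.014] sg -1
```

View pics/scene_f.png

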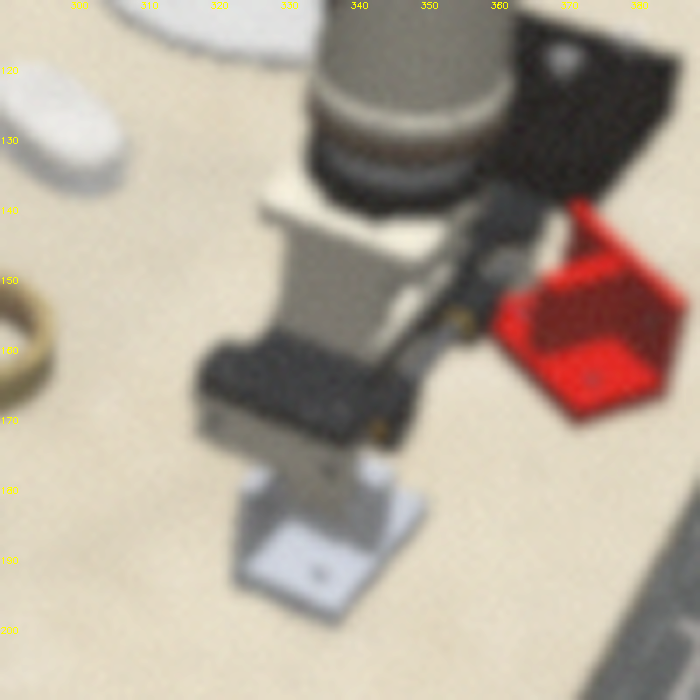

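View pics/top_f.png

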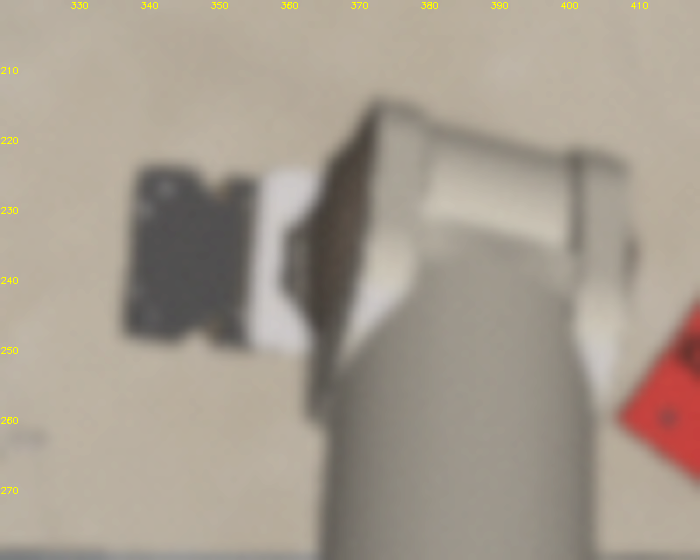

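```bash
python3 -m inch '[[50,[0.3,-0.02,0],[0,0,0]],[50,[0.63,-0.02,0],[0,0,0]],[50,[0.63,-0.02,0],[0,0,0]],[50,[0.63,-0.02,0],[0,0,0]]]'
python3 -m inch '[[0,[0,0,0],[0,0,0]],[0,[0,0,0],[0,0,0]],[0,[0,0,0],[0,0,0]],[0,[0,0,0],[0,0,0]],[0,[0,0,0],[0,0,0]],[0,[0,0,0],[0,0,0]],[0,[0,0,0],[0,0,0]],[0,[0,0,0],[0,0,0]],[0,[0,0,0],[0,0,0]]]' 45
python3 - <<'E'
from h import *
g=W(BR,(-2.5,0,23)); plan(g+[0,1,0],-0.08)
E
```

```text
time_s: 12.15
tool_pos: [443.6, -324.6, 20.7]
tool_rot: [-2.177, 0.089, 2.18]
force: [0.9, -0.6, -1.1]
grip_width: 0.546
time_s: 13.05
tool_pos: [444.2, -325.2, 21.5]
tool_rot: [-2.179, 0.091, 2.179]
force: [-0.1, -0.4, 2.7]
grip_width: 0.152
t 13.05 pos [ 444.2 -325.2   21.5] F [-0.1 -0.4  2.7] w 0.152 
axes [[0.0, -0.083, -0.997], [-0.0, -0.997, 0.083], [-1.0, 0.0, -0.0]] 
shift [-0.038 -0.    -0.038] turn [-0.022 -0.001 -0.002] sg -1
```

```bash
python3 -m inch '[[0,[-1,0,0],[0,0,0]],[0,[-2,0,0],[0,0,0]],[0,[-2.2,0,0],[0,0,0]],[0,[-2.2,0,0],[0,0,0]]]'
python3 - <<'E'
from h import *
plan([560,-7,110],JIG[2])
E
```

```text
time_s: 13.45
tool_pos: [444.8, -325.7, 110.5]
tool_rot: [-2.182, 0.093, 2.177]
force: [-0.5, 0.3, -2.2]
grip_width: 0.146
t 13.45 pos [ 444.8 -325.7  110.5] F [-0.5  0.3 -2.2] w 0.146 
axes [[0.002, -0.083, -0.997], [-0.002, -0.997, 0.083], [-1.0, 0.002, -0.002]] 
shift [ 3.000e-03 -8.180e+00 -2.207e+00] turn [-0.532 -0.016 -0.014] sg -1
```

```bash
python3 -m inch '[[0,[0,-1,-0.3],[-0.1,0,0]],[0,[0,-2,-0.6],[-0.2,0,0]],[0,[0,-3,-0.9],[-0.3,0,0]],[0,[0,-4,-1.1],[-0.4,0,0]],[0,[0,-5,-1.4],[-0.5,0,0]],[0,[0,-6,-1.7],[-0.53,0,0]],[0,[0,-7,-2],[-0.53,0,0]],[0,[0,-7.7,-2.1],[-0.53,0,0]],[0,[0,-8.18,-2.2],[-0.53,0,0]],[0,[0,-8.18,-2.2],[-0.53,0,0]],[0,[0,-8.18,-2.2],[-0.53,0,0]],[0,[0,-8.18,-2.2],[-0.53,0,0]]]'
python3 -m inch '[[0,[0,0,0],[0,0,0]],[0,[0,0,0],[0,0,0]]]'
python3 look.py scene g 180 300 170 290 6
python3 - <<'E'
from h import *
plan([560,-7,36],JIG[2])
E
```

```text
time_s: 14.65
tool_pos: [557.7, -8.1, 108.0]
tool_rot: [-2.214, 0.013, 2.219]
force: [0.1, -0.6, -2.2]
grip_width: 0.157
time_s: 14.85
tool_pos: [558.7, -7.7, 109.1]
tool_rot: [-2.216, 0.013, 2.217]
force: [0.7, 0.3, -2.9]
grip_width: 0.155
t 14.9 pos [558.8  -7.4 109.3] F [-0.2 -0.2 -2.2] w 0.151 
axes [[-0.0, -0.011, -1.0], [-0.0, -1.0, 0.011], [-1.0, 0.0, 0.0]] 
shift [ 1.832 -0.011 -0.029] turn [-0.012  0.001 -0.003] sg -1
```

View pics/scene_g.png

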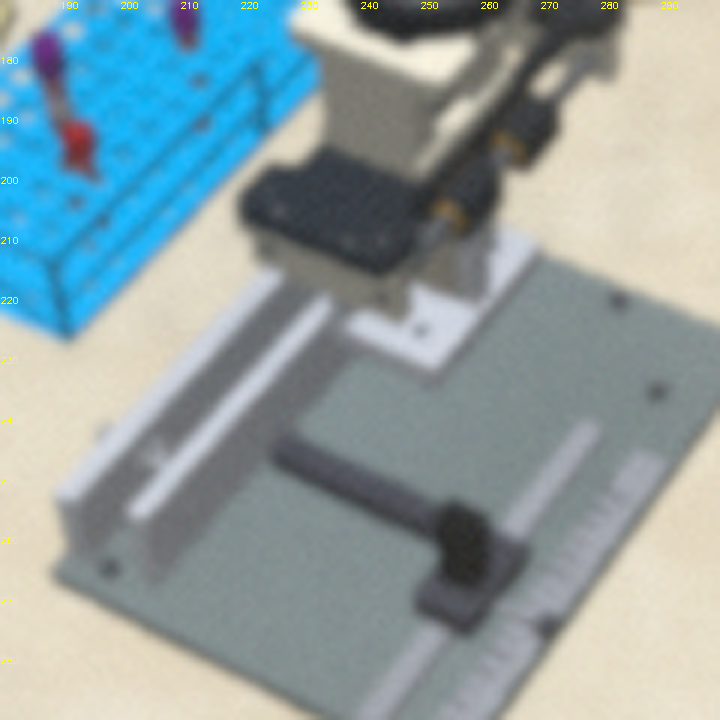

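Bracket is held upright above the jig, with its near-left foot corner at about scene (252,231). The stop arm below it is clear. Next I lower it.

```bash
python3 -m inch '[[0,[0.6,0,-0.03],[0,0,0]],[0,[1.2,0,-0.03],[0,0,0]],[0,[1.6,0,-0.03],[0,0,0]],[0,[1.75,0,-0.03],[0,0,0]],[0,[1.8,0,-0.03],[0,0,0]],[0,[1.82,0,-0.03],[0,0,0]],[0,[1.82,0,-0.03],[0,0,0]],[0,[1.82,0,-0.03],[0,0,0]]]'
python3 look.py scene h 180 300 170 290 6
python3 - <<'E'
from h import *
plan([560,3,35],JIG[2])
E
```

```text
time_s: 15.7
tool_pos: [560.9, -6.2, 37.4]
tool_rot: [-2.219, 0.01, 2.215]
force: [0.2, 0.1, -3.5]
grip_width: 0.148
t 15.75 pos [560.8  -6.3  37.3] F [ 0.4 -0.1 -1.6] w 0.152 
axes [[0.001, -0.009, -1.0], [-0.0, -1.0, 0.009], [-1.0, 0.0, -0.001]] 
shift [ 0.057 -0.233  0.022] turn [-0.    -0.01  -0.001] sg -1
```

View pics/scene_h.png

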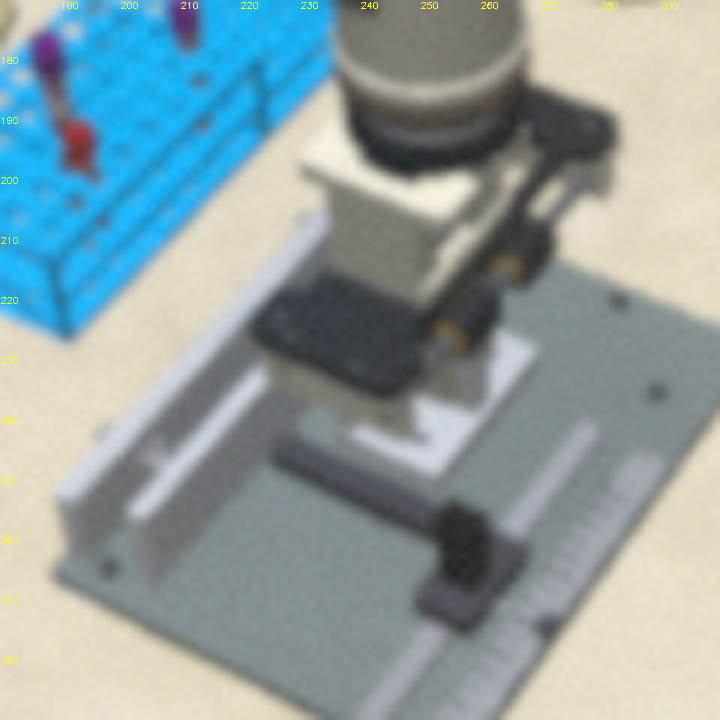

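```bash
python3 -m inch '[[0,[0.04,-0.1,0],[0,0,0]],[0,[0.04,-0.2,0],[0,0,0]],[0,[0.04,-0.2,0],[0,0,0]],[0,[0.04,-0.2,0],[0,0,0]]]'
python3 -m inch '[[0,[0,-0.025,0],[0,0,0]],[0,[0,-0.025,0],[0,0,0]],[0,[0,-0.025,0],[0,0,0]]]'
python3 look.py scene i 210 290 210 280 9
```

```text
time_s: 16.15
tool_pos: [560.2, 2.1, 35.0]
tool_rot: [-2.217, 0.009, 2.217]
force: [0.4, 0.7, -1.9]
grip_width: 0.148
time_s: 16.45
tool_pos: [560.3, 2.6, 34.9]
tool_rot: [-2.217, 0.01, 2.217]
force: [-0.6, -0.4, -2.2]
grip_width: 0.155
```

View pics/scene_i.png

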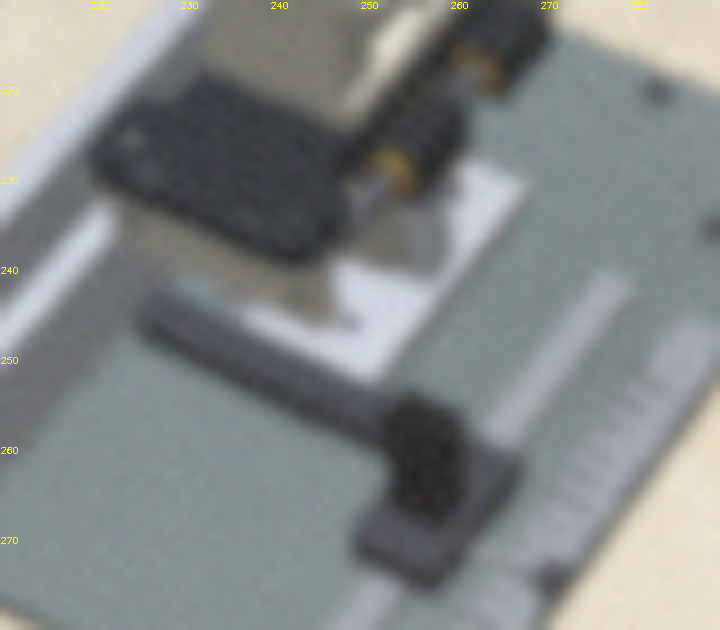

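The foot's left end is now right beside the stop arm, with its corner at about scene (250,252). The stop hasn't moved. I'll feel for contact in 1 mm steps.

```bash
python3 -m inch '[[0,[0,-0.025,0],[0,0,0]],[0,[0,-0.025,0],[0,0,0]],[0,[0,-0.025,0],[0,0,0]]]'
python3 -m inch '[[0,[0,-0.025,0],[0,0,0]],[0,[0,-0.025,0],[0,0,0]],[0,[0,-0.025,0],[0,0,0]]]'
```

```text
time_s: 16.8
tool_pos: [560.2, 3.8, 34.9]
tool_rot: [-2.217, 0.01, 2.217]
force: [-1.0, 0.3, -2.3]
grip_width: 0.147
time_s: 17.1
tool_pos: [560.2, 4.3, 34.9]
tool_rot: [-2.217, 0.011, 2.217]
force: [-0.5, -1.6, -1.9]
grip_width: 0.151
```

```bash
python3 -m inch '[[0,[0,0.015,0],[0,0,0]],[0,[0,0.015,-0.15],[0,0,0]],[0,[0,0.015,-0.3],[0,0,0]],[0,[0,0.018,-0.45],[0,0,0]],[0,[0,0.02,-0.55],[0,0,0]],[0,[0,0.02,-0.6],[0,0,0]],[0,[0,0.02,-0.6],[0,0,0]],[0,[0,0.02,-0.6],[0,0,0]]]'
python3 -m inch '[[0,[0,0,-0.03],[0,0,0]],[0,[0,0,-0.05],[0,0,0]],[0,[0,0,-0.05],[0,0,0]],[0,[0,0,-0.05],[0,0,0]]]'
```

```text
time_s: 17.9
tool_pos: [584.0, 3.8, 34.8]
tool_rot: [-2.217, 0.01, 2.217]
force: [0.3, 1.0, -2.6]
grip_width: 0.151
time_s: 18.3
tool_pos: [586.1, 3.7, 34.9]
tool_rot: [-2.217, 0.01, 2.217]
force: [-0.0, 0.9, -2.3]
grip_width: 0.155
```

```bash
python3 -m inch '[[0,[0,0,-0.03],[0,0,0]],[0,[0,0,-0.075],[0,0,0]],[0,[0,0,-0.075],[0,0,0]],[0,[0,0,-0.075],[0,0,0]],[0,[0,0,-0.075],[0,0,0]]]'
```

```text
time_s: 18.8
tool_pos: [588.8, 3.6, 34.8]
tool_rot: [-2.216, 0.01, 2.218]
force: [-2.8, -0.4, -1.5]
grip_width: 0.151
```

Contact: Fx is −2.8 N at x = 588.8, so about 7 mm more should give 10 N.

```bash
python3 -m inch '[[0,[0,0,-0.04],[0,0,0]],[0,[0,0,-0.08],[0,0,0]],[0,[0,0,-0.12],[0,0,0]],[0,[0,0,-0.12],[0,0,0]],[0,[0,0,-0.12],[0,0,0]]]'
python3 - <<'E'
from bench import ctrl
s=ctrl.read_state();print(s["force"].round(1),s["ft_torque"].round(2))
E
```

```text
time_s: 19.3
tool_pos: [592.7, 3.6, 34.7]
tool_rot: [-2.214, 0.01, 2.22]
force: [-7.5, -0.5, 0.8]
grip_width: 0.153
[-7.5 -0.5  0.8] [ 0.03  1.32 -0.06]
```

```bash
python3 -m inch '[[0,[0,0,-0.04],[0,0,0]],[0,[0,0,-0.065],[0,0,0]],[0,[0,0,-0.065],[0,0,0]],[0,[0,0,-0.065],[0,0,0]],[0,[0,0,-0.065],[0,0,0]]]'
python3 look.py scene j 190 300 190 280 7
python3 - <<'E'
from h import *
plan([595,3.6,34.8],JIG[2])
E
```

```text
time_s: 19.8
tool_pos: [594.5, 3.6, 34.5]
tool_rot: [-2.213, 0.011, 2.222]
force: [-9.0, 0.3, 3.1]
grip_width: 0.151
t 19.85 pos [594.5   3.6  34.5] F [-9.4  0.3  2.3] w 0.153 
axes [[-0.004, -0.009, -1.0], [-0.001, -1.0, 0.009], [-1.0, 0.001, 0.004]] 
shift [-0.007 -0.001 -0.013] turn [ 0.001  0.029 -0.005] sg -1
```

View pics/scene_j.png

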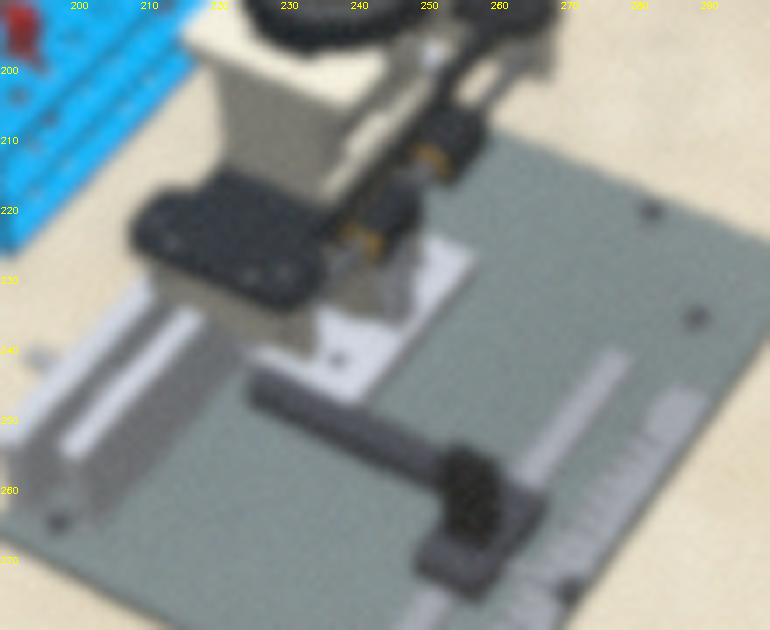

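Fx is steady at about −9.2 N. The stop still lines up with the clip, and the foot end is against the arm at about scene (241,247). Now I hold this pose.

```bash
for i in 1 2 3; do python3 -m inch '[[0,[0,0,0],[0,0,0]],[0,[0,0,0],[0,0,0]],[0,[0,0,0],[0,0,0]],[0,[0,0,0],[0,0,0]],[0,[0,0,0],[0,0,0]],[0,[0,0,0],[0,0,0]],[0,[0,0,0],[0,0,0]],[0,[0,0,0],[0,0,0]],[0,[0,0,0],[0,0,0]],[0,[0,0,0],[0,0,0]],[0,[0,0,0],[0,0,0]],[0,[0,0,0],[0,0,0]]]'; done
python3 look.py top j 190 320 150 250 6; python3 look.py scene k 150 350 130 300 4
```

```text
time_s: 21.05
tool_pos: [594.5, 3.6, 34.5]
tool_rot: [-2.213, 0.01, 2.222]
force: [-8.8, 0.8, 3.2]
grip_width: 0.149
time_s: 22.25
tool_pos: [594.5, 3.6, 34.5]
tool_rot: [-2.213, 0.011, 2.222]
force: [-9.0, -0.7, 3.1]
grip_width: 0.153
time_s: 23.45
tool_pos: [594.5, 3.6, 34.5]
tool_rot: [-2.213, 0.011, 2.222]
force: [-9.5, -0.1, 3.5]
grip_width: 0.15
```

View pics/top_j.png

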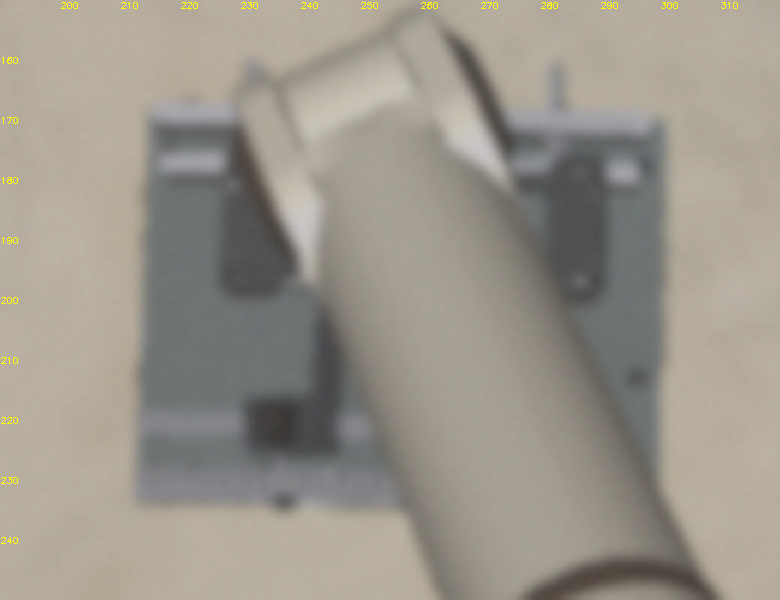

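View pics/scene_k.png

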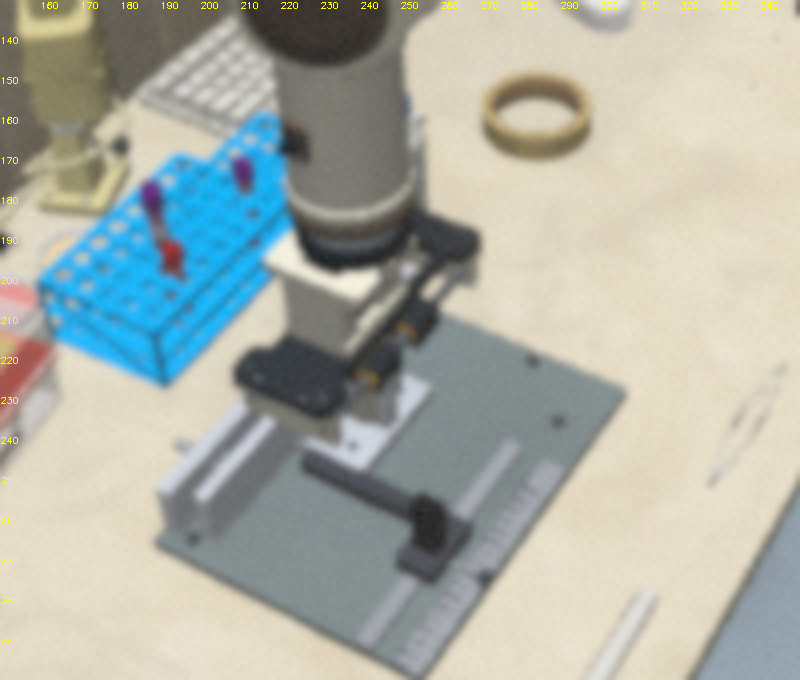

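```bash
python3 -m inch '[[0,[0,0,-0.01],[0,0,0]],[0,[0,0,-0.02],[0,0,0]],[0,[0,0,-0.03],[0,0,0]],[0,[0,0,-0.03],[0,0,0]]]'
for i in 1 2; do python3 -m inch '[[0,[0,0,0],[0,0,0]],[0,[0,0,0],[0,0,0]],[0,[0,0,0],[0,0,0]],[0,[0,0,0],[0,0,0]],[0,[0,0,0],[0,0,0]],[0,[0,0,0],[0,0,0]],[0,[0,0,0],[0,0,0]],[0,[0,0,0],[0,0,0]],[0,[0,0,0],[0,0,0]],[0,[0,0,0],[0,0,0]],[0,[0,0,0],[0,0,0]],[0,[0,0,0],[0,0,0]]]'; done
python3 - <<'E'
from h import *
plan([595,3.6,34.8],JIG[2])
from bench import close_job
print(close_job())
E
```

```text
time_s: 23.95
tool_pos: [595.4, 3.6, 34.5]
tool_rot: [-2.212, 0.011, 2.223]
force: [-10.0, 0.8, 3.2]
grip_width: 0.148
time_s: 25.15
tool_pos: [595.3, 3.6, 34.5]
tool_rot: [-2.212, 0.011, 2.223]
force: [-9.8, 0.1, 2.9]
grip_width: 0.152
time_s: 26.35
tool_pos: [595.3, 3.6, 34.5]
tool_rot: [-2.212, 0.011, 2.223]
force: [-9.8, -0.1, 3.6]
grip_width: 0.15
t 26.35 pos [595.3   3.6  34.5] F [-9.8 -0.1  3.6] w 0.15 
axes [[-0.005, -0.009, -1.0], [-0.001, -1.0, 0.009], [-1.0, 0.001, 0.005]] 
shift [-0.008 -0.     0.008] turn [ 0.001  0.034 -0.006] sg -1
the job is handed in; nothing more can be done
None
```

I lined the stop up with the marker clip and pressed the silver bracket into the fence at about 10 N. I then handed the job in at 26 s with the gripper still holding it.

- **Stop:** It took two drags; pictures after the first showed it 4–5 mm short. Afterwards both cameras put the pointer within about 1–2 mm of the clip. It had not visibly moved in later pictures.
- **Bracket against the stop:** I felt contact with the stop at about 1.6 N, well under the roughly 5 N needed to slide it, then backed off about 0.6 mm. The foot end may therefore stand about half a millimetre clear of the stop, inside the 5 mm allowed.
- **Push:** The force along the fence direction stayed at 9–9.5 N for over 3 s. I then moved 1 mm further in, and it stayed at about 9.8 N for the last 2.4 s. The fence had moved back about 9 mm, which agrees.
- **Square and upright:** The tool was within about 0.005 rad of square and upright.
- **Vertical load:** The vertical force changed by about 5 N during the push, so the foot is probably resting lightly on the jig plate or rubbing on the fence. The force on the fence itself could be about 1 N below the reading.
- **Other things on the desk:** The tape roll, forceps and pen looked undisturbed in the last wide picture. I did not check the two reagent bottles again, though the arm never worked near them. The red bracket was not touched.

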